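# Set four boards in their soldering nests

## Task

The four circuit boards of one instrument have come from the wave and must be touched up by hand: set each board, components up, flat in the soldering nest whose pocket has its outline. The rectangular board is still held in its solder pallet: swing the pallet's hold-down tab right aside, clear of the board, before you lift that board out. The boards fit either way round, and each must lie fully down in its pocket.

Things in the scene. Friction and masses are not known exactly. Their poses are not given: they have to be found in the camera images.
- board_power: Green board 2.4 mm thick; origin: middle of its underside, z up. Rectangular, 80 (x) by 48 mm; grip its transformer in the middle, 30 (x) by 24 (y), top at 24 mm. Starts in a pocket concentric with the solder pallet, a fixed dark plate 132 (x) by 104 by 12 mm (rails at its x ends, top 16 mm); board underside 9 mm above the pallet's, 1.5 mm play. The tab pivots 42 mm along +y.
- board_driver: Green board 2.4 mm thick; origin: middle of its underside, z up. Square, 62 x 62 mm, with a finned aluminium heat sink in the middle to grip it by (28 x 28 mm, top at 22 mm). It fits its nest at any quarter turn.
- board_sensor: Green board 2.4 mm thick; origin: middle of its underside, z up. Round, diameter 76 mm, with a square steel shield can in the middle to grip it by (26 x 26 mm, sides along x and y, top at 20 mm). It fits its nest at any turn.
- board_relay: Green board 2.4 mm thick; origin: middle of its underside, z up. Long and narrow, 96 (x) by 30 mm, with a black relay in the middle to grip across y (28 along x, 12 along y, top at 22 mm) and a grey terminal block, top at 12 mm, near each end (beyond x = +-30 mm). Fits either way round.
- nest_power: Nest for the rectangular board. Fixed dark block 13 mm high; pocket 7 mm deep, 5 mm larger than the board all round at its foot, 8 mm at its flared mouth, window in its floor; the board's underside rests 6 mm above the block's underside. Origin: underside, below the pocket's centre; z up. Block 112 x 80, pocket 90 (x) by 58 mm; either way round fits.
- nest_driver: Nest for the square board. Fixed dark block 13 mm high; pocket 7 mm deep, 5 mm larger than the board all round at its foot, 8 mm at its flared mouth, window in its floor; the board's underside rests 6 mm above the block's underside. Origin: underside, below the pocket's centre; z up. Block 94 x 94, pocket 72 x 72 mm, sides along x and y.
- nest_sensor: Nest for the round board. Fixed dark block 13 mm high; pocket 7 mm deep, 5 mm larger than the board all round at its foot, 8 mm at its flared mouth, window in its floor; the board's underside rests 6 mm above the block's underside. Origin: underside, below the pocket's centre; z up. Block 106 x 106, pocket diameter 86 mm.
- nest_relay: Nest for the long narrow board. Fixed dark block 13 mm high; pocket 7 mm deep, 5 mm larger than the board all round at its foot, 8 mm at its flared mouth, window in its floor; the board's underside rests 6 mm above the block's underside. Origin: underside, below the pocket's centre; z up. Block 128 x 62, pocket 106 (x) by 40 mm; either way round fits.
- tab_grip (a point): Point inside the upright black finger rib on the steel tab, 6 mm below the rib's top, 7 mm above its foot; rib 8 wide (y), 22 long (x, about this point), 13 mm high. x points from the tab's pivot to its nose, z up; the vertical pivot axis is 13 mm back along -x, the nose ends 13 mm ahead. At 0 it points towards board_power's centre.
- tab (a joint): Turn of the hold-down tab on the solder pallet, rad: 0 = nose over the board's edge (starts at 0 to 0.12); grows counter-clockwise seen from above, stop at 1.7; clear of the board from 1.2 on. Turns easily and stays where it is left. Swung aside, its rib (top 30 mm above the pallet's underside) begins 38 mm beside the board's centre line: open the fingers no wider than needed.

How it is judged (in metres and radians):
On the way:
1. the hold-down tab is turned clear (1.2 rad or more) while the rectangular board still lies in the pallet (value of joint tab above 1.2 rad and distance of board_power from where it was at the start of the episode below 0.012 m), for 0.2 s.
At the end, for the whole second after the job is handed in: Each of the four boards lies at rest, components up, in the nest of its own outline: within 10 mm of the pocket's centre, its underside 3 to 9 mm above the nest's underside (6 mm is fully down), tilted less than 0.08 rad, and released (horizontal distance between board_power and nest_power below 0.01 m and z of board_power in the frame of nest_power between 0.003 and 0.009 m and angle between each of board_power, board_driver, board_sensor, board_relay's own z axis and vertical below 0.08 rad and linear speed of each of board_power, board_driver, board_sensor, board_relay below 0.02 m/s and angular speed of each of board_power, board_driver, board_sensor, board_relay below 0.2 rad/s and horizontal distance between board_driver and nest_driver below 0.01 m and z of board_driver in the frame of nest_driver between 0.003 and 0.009 m and horizontal distance between board_sensor and nest_sensor below 0.01 m and z of board_sensor in the frame of nest_sensor between 0.003 and 0.009 m and horizontal distance between board_relay and nest_relay below 0.01 m and z of board_relay in the frame of nest_relay between 0.003 and 0.009 m); the robot touches nothing.
It also fails if it takes over 126 s, if anything falls off the work surface, if the arm or the gripper's body presses on something with over 40 N, if the wrist force passes 120 N, or if a joint passes its speed limit or range.

## Robot

A 6-joint arm with a two-finger parallel gripper is mounted at the origin on a cart in front of the work surface, level with it; the furniture and walls round the work are solid. World frame = base frame: x ahead of the robot, y to its left, z up, the work surface at z = 0. Lengths are in mm, angles in rad, forces in N, time in s.
With the tool pointing down it reaches from about 275 to 750 mm from the base axis. Payload 10.2 kg.
Tool frame: the origin (TCP) lies between the finger pads; the fingertips stand 19 mm ahead of it and the grasp point (between the pads) is the TCP; z points along the fingers, y is the line along which they close (so a half turn about z gives the same grasp; the last joint's range is limited). The gripper opens to 85 mm and grips with 20 to 120 N. Pads are 22 mm wide; open, the fingers measure 114 mm over their backs; the gripper's body (76 mm by 85 mm) begins 54 mm behind the grasp point. The pads swing forward as they close: fully open they stand 13 mm farther back than shut.
Start: joints at [-1.437, 0.313, 1.498, -0, 1.331, -0.223], TCP at [183.358, -491.946, 250.294] pointing down, gripper open.
Joint ranges: [-2.94, 2.94], [-0.97, 2.17], [0.19, 2.56], [-1.23, 4.37], [0.02, 3.11], [-2.88, 2.88]. Speed limits (rad/s): [2.39, 2.39, 3.01, 3.14, 3.14, 3.14].

## Interface

Orientations are given as a unit quaternion [w, x, y, z].
In Python, from rig import sense, capture, finish_job gives the robot as it stands. The module is installed in compiled form; this text tells all that it offers.
- The arm moves only by the tool move_arm, never from a script. Its argument "moves" is a list of rows, each an object with "turn": the turn, a rotation vector about the tool's x, y, z in rad, a list of three; "translation": the shift along the tool's x, y, z in mm, a list of three; "hand": the opening, from 0 (shut) to 1 (fully open). In form: [{"turn": [wx, wy, wz], "translation": [x, y, z], "hand": hand}, ...]. A call has 1 to 10 rows; each row shifts and turns the commanded pose from where the row before left it, along the tool's axes as they then stand; what a row does not reach is not made up. A row lasts 1/12 s, in which the tool goes at most 41.7 mm and 7.16 degrees, less where a joint would pass 70% of its speed; a pose out of reach is approached as far as the arm can. A call with a gripper value outside its range is refused whole. The fingers move at their own pace and stop on an object; "grip_force" is the grip in N (left out, the last holds). Time passes only in rows, so rows that do not move let the fingers close. It gives the time, the measured TCP pose, the force, the opening and the grip force at its end, in the units of the state.
- sense(): the state, without advancing time (a new reading comes with each control period).
- capture(name): name is "side" or "top"; returns a dict with "image" (400x640x3 uint8, blue, green, red), "z_map" (400x640 float32, mm along the optical axis (not along the pixel's ray), 0 where there is no reading), "vertical_fov" (degrees; the focal length in pixels is half the picture's height over the tangent of half this angle, whatever the lens; pixels are square), "cx", "cy" (the principal point, pixels), "R" (3x3) and "t" (3): a world point X has camera coordinates R X + t. Camera axes: x right, y down, z forward; pixel columns grow to the right and rows downward; lengths in mm; the calibration is good to about 2 mm. A picture is of the moment at which its call begins.
- finish_job(): hands the job in; it is judged then, once.
The state is a dict: "time_s": time; "joints": joint angles; "dq": joint speeds; "tau": joint torques, N m; "eef_pos": TCP position; "ee_rot": TCP orientation; "force": force on the tool from outside, world axes, zero at the start; "wrist_torque": the same for the moment, N m; "grip_width": opening from 0.0 (shut) to 1.0 (fully open); "grip_force": force on a finger pad.
Only numpy, scipy, OpenCV 4.12 (cv2) and the standard library are available. Lean on these libraries where they do the work, as an engineer would, in place of code of your own. Each camera call takes 0.05 s, during which the arm holds its last target. There are 200 camera calls.

## Working session

There is one attempt and no reset: what is moved stays moved. The work goes in short steps, Python scripts to look and compute and a tool call to move; the robot and the scene stay as the last step left them, time stands still between calls to the robot, and variables do not carry over. Pictures are saved under pics/ and viewed, at most 14 in all, crops included, and the job is handed in when it is done.

Besides the shell and the picture viewer there is one more tool, called as name(argument=value, ...), one argument or row to a line, values as JSON. move_arm: Moves the arm, as the interface text tells. Its arguments: {"type":"object","properties":{"moves":{"type":"array","items":{"type":"object","properties":{"turn":{"type":"array","items":{"type":"number"}},"translation":{"type":"array","items":{"type":"number"}},"hand":{"type":"number"}}}},"grip_force":{"type":"number"}},"required":["moves"]}

```bash
mkdir -p pics
cat > h.py <<'E'
import numpy as np, cv2
from rig import sense, capture
def grab(n,save=None):
    c=capture(n); f=200/np.tan(np.radians(c["vertical_fov"]/2)); c["f"]=f
    c["R"]=np.array(c["R"]); c["t"]=np.array(c["t"])
    if save: cv2.imwrite("pics/"+save,c["image"])
    return c
def world(c,u=None,v=None):
    z=c["z_map"]; V,U=np.mgrid[:400,:640]
    P=np.stack([(U-c["cx"])*z/c["f"],(V-c["cy"])*z/c["f"],z],-1)-c["t"]
    W=P@c["R"]; W[z==0]=np.nan
    return W
E
python3 - <<'E'
from h import *
for n in("top","side"):
    c=grab(n,n+"0.png"); W=world(c); np.savez(n+"0.npz",W=W,im=c["image"])
    print(n,c["f"],-c["R"].T@c["t"],c["R"][2])
print(sense())
E
```

```text
top 369.89862005126867 [382.75690543  79.60539375 876.14100586] [ 0.17670966 -0.01373035 -0.98416725]
side 415.539668695465 [ 62.82539805 527.1905397  583.23965418] [ 0.5274765  -0.54790664 -0.6492818 ]
{'time_s': 0.1, 'joints': array([-1.43741486e+00,  3.13409421e-01,  1.49838915e+00, -2.90541418e-05,
        1.33101557e+00, -2.23374196e-01]), 'dq': array([ 1.29423453e-03, -1.26922194e-03, -2.88148504e-03,  3.42471337e-05,
        7.52139952e-04,  1.01735489e-04]), 'tau': array([ 2.24342097e-03, -4.12899721e+01, -2.60141605e+01, -2.18715968e-04,
        3.02300694e-03,  9.19666860e-06]), 'eef_pos': array([ 183.3134224 , -491.71880109,  249.77387239]), 'ee_rot': array([-6.10761215e-04,  9.84132017e-01,  1.77436749e-01,  1.33769587e-05]), 'force': array([-0.53887553, -0.80383712, -0.21771345]), 'wrist_torque': array([-0.01449992, -0.01609646,  0.01645538]), 'grip_force': 0.0, 'grip_width': 1.004139239653159}
```

View pics/top0.png

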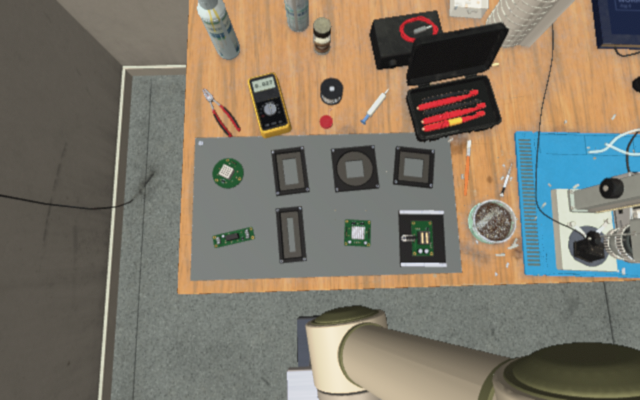

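View pics/side0.png

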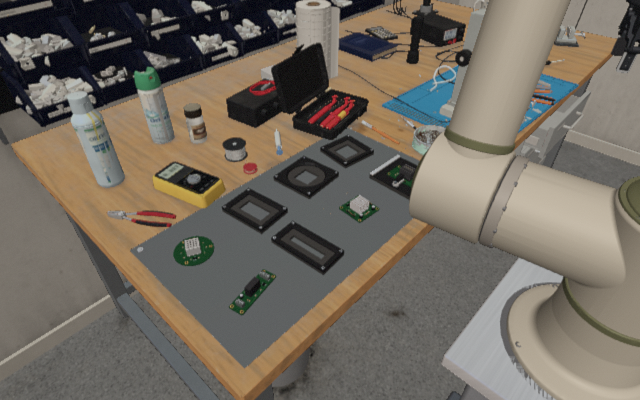

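The top view shows round board (228,173), relay board (233,237), driver (357,233) and pallet (422,237). The nests are power (291,170), sensor (355,168), driver (413,167) and relay (290,234). I'll measure from the depth map and an enlarged crop.

```bash
cat > seg.py <<'E'
from h import *
def boxes(W,rois,im):
    for k,(u0,v0,u1,v1,lo,hi) in rois.items():
        S=W[v0:v1,u0:u1].reshape(-1,3); m=(S[:,2]>lo)&(S[:,2]<hi); p=S[m]
        (c,s,a)=cv2.minAreaRect(p[:,:2].astype(np.float32))
        print(k,len(p),"ctr",np.round(c,1),"size",np.round(s,1),"ang",round(a,1),"z med/max",np.round([np.median(p[:,2]),p[:,2].max()],1))
E
python3 - <<'E'
from seg import *
d=np.load("top0.npz"); W=d["W"]; im=d["im"]
print("mat",W[205,255],W[205,390])
R=dict(sensor=(205,150,252,195,1.5,60),s_can=(205,150,252,195,12,60),relay=(205,220,262,255,1.5,60),r_rel=(205,220,262,255,16,60),
 driver=(338,212,378,252,1.5,60),d_sink=(338,212,378,252,14,60),
 pallet=(393,203,452,272,5,60),p_rail=(393,203,452,272,14,18),p_top=(393,203,452,272,20,60),
 nP=(266,140,318,202,6,60),nS=(325,139,386,198,6,60),nD=(388,140,441,195,6,60),nR=(268,200,313,268,6,60))
boxes(W,R,im)
cv2.imwrite("pics/c1.png",cv2.resize(im[135:275,195:335],None,fx=4.2,fy=4.2,interpolation=cv2.INTER_CUBIC))
cv2.imwrite("pics/c2.png",cv2.resize(im[135:275,325:465],None,fx=4.2,fy=4.2,interpolation=cv2.INTER_CUBIC))
E
```

```text
mat [5.21758855e+02 2.31780538e+02 4.81246621e-01] [512.62192172 -91.19341845   1.25318654]
sensor 1352 ctr [604.7 297.3] size [114.8 110.2] ang 88.5 z med/max [ 3.4 25.6]
s_can 132 ctr [602.3 297.8] size [26.7 26.2] ang 62.1 z med/max [21.4 25.6]
relay 1288 ctr [447.2 283.2] size [134.5  79.7] ang 88.4 z med/max [ 3.3 28.7]
r_rel 72 ctr [449.2 271.2] size [12.4 49.9] ang 10.8 z med/max [24.2 28.7]
driver 1114 ctr [451.8 -10.7] size [93.2 92.4] ang 88.1 z med/max [ 3.7 27.1]
d_sink 94 ctr [444.3  -9.2] size [28.5 36.5] ang 88.5 z med/max [23.1 27.1]
pallet 2600 ctr [ 436.  -160.9] size [150.8 134.4] ang 0.1 z med/max [13.9 38.1]
p_rail 844 ctr [ 432.  -158.2] size [104.8 129.8] ang 88.2 z med/max [15.2 18. ]
p_top 272 ctr [ 431.5 -158.4] size [ 95.9 128.6] ang 88.3 z med/max [30.9 38.1]
nP 1100 ctr [602.  149.6] size [113.   85.3] ang 6.0 z med/max [11.9 18.6]
nS 1531 ctr [614.9  -6.5] size [128.7 110.2] ang 3.5 z med/max [12.6 18.4]
nD 1106 ctr [ 615.9 -157.1] size [101.2 120. ] ang 82.0 z med/max [11.7 18.6]
nR 1177 ctr [445.1 156.8] size [135.4  96. ] ang 4.3 z med/max [12.2 18.5]
```

View pics/c1.png

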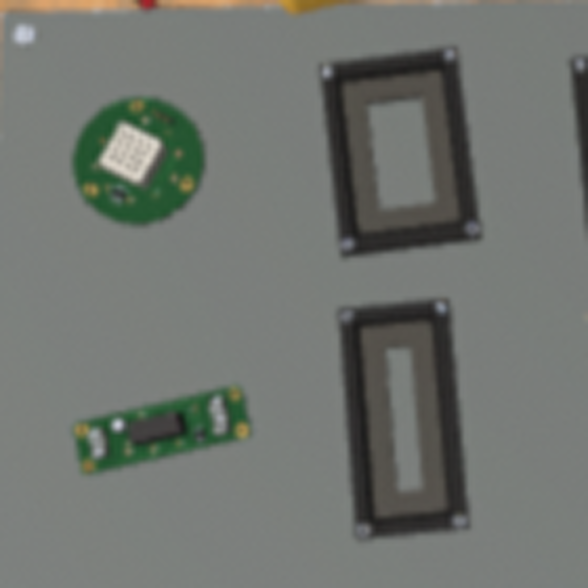

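View pics/c2.png

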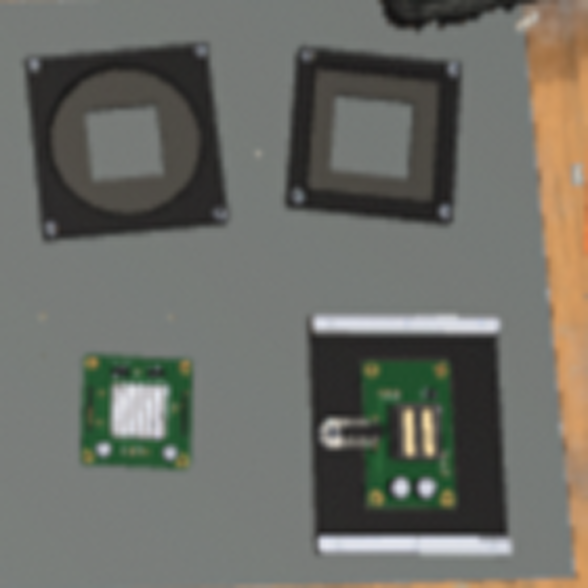

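Crop 1 shows the round board centred at about (139,161), the relay board, and the power and relay nests with their corner screws. Crop 2 shows the sensor and driver nests, the driver board and the pallet; the tab's pivot is at about (331,432) with its nose to the right. I'll intersect the rays through these pixels with the known heights.

```bash
cat > ray.py <<'E'
from h import *
def onplane(c,uv,z):
    uv=np.atleast_2d(np.array(uv,float)); o=-c["R"].T@c["t"]
    d=np.c_[(uv[:,0]-c["cx"])/c["f"],(uv[:,1]-c["cy"])/c["f"],np.ones(len(uv))]@c["R"]
    return (o+d*((z-o[2])/d[:,2])[:,None])[:,:2]
E
python3 - <<'E'
from ray import *
c=grab("top"); im=c["image"]
f=lambda p,o:(np.array(p)+.5)/4.2-.5+np.array(o)
A=(195,135);B=(325,135)
def quad(n,p,o,z):
    w=onplane(c,f(p,o),z); e=np.diff(np.r_[w,w[:1]],axis=0)
    print(n,"ctr",w.mean(0).round(1),"len",np.linalg.norm(e,axis=1).round(1),"ang",np.degrees(np.arctan2(e[:,1],e[:,0])).round(1))
quad("nP",[(326,71),(449,54),(473,229),(347,244)],A,13)
quad("nR",[(345,315),(441,307),(460,520),(363,530)],A,13)
quad("nS",[(33,65),(202,50),(220,214),(50,228)],B,13)
quad("nD",[(307,54),(454,68),(446,211),(297,196)],B,13)
quad("driver",[(83,354),(191,358),(187,470),(80,464)],B,2.4)
quad("power",[(364,361),(454,361),(451,508),(366,506)],B,11.4)
quad("can",[(122,122),(166,142),(142,182),(100,163)],A,20)
print("pivot",onplane(c,f([(331,432)],B),17),"transf",onplane(c,f([(420,432)],B),33))
quad("pal",[(311,319),(499,319),(512,552),(317,552)],B,16)
# colour
hsv=cv2.cvtColor(im,cv2.COLOR_BGR2HSV); g=cv2.inRange(hsv,(45,90,30),(85,255,200))
for n,(u0,v0,u1,v1),z in [("sensor",(205,150,252,195),2.4),("relay",(205,220,262,255),2.4),("driver",(338,212,378,252),2.4),("power",(405,215,438,260),11.4)]:
    v,u=np.nonzero(g[v0:v1,u0:u1]); w=onplane(c,np.c_[u+u0,v+v0],z).astype(np.float32)
    print(n,cv2.minAreaRect(w),cv2.minEnclosingCircle(w))
def relay():
    k=cv2.inRange(hsv[220:255,205:262],(0,0,0),(180,255,60)); v,u=np.nonzero(k)
    w=onplane(c,np.c_[u+205,v+220],22).astype(np.float32); print("relaytop",len(w),cv2.minAreaRect(w))
relay()
cv2.imwrite("pics/c3.png",cv2.resize(im[198:275,385:460],None,fx=7.7,fy=7.7,interpolation=cv2.INTER_CUBIC))
E
```

```text
nP ctr [602.4 147.2] len [ 71.5 104.1  71.6 102.4] ang [ -83.3 -173.6   95.3    6.4]
nR ctr [449.6 147.3] len [ 53.9 118.4  53.2 119.2] ang [ -86.8 -176.    94.1    4.3]
nS ctr [604.2  -9.4] len [98.4 97.3 97.  96.4] ang [ -86.3 -177.    93.2    3.8]
nD ctr [ 604.3 -153. ] len [85.3 85.  85.1 84.6] ang [-97.2 172.3  82.5  -7.6]
driver ctr [449.1  -8.6] len [61.1 62.9 59.8 61.7] ang [-93.7 175.   85.2  -3.8]
power ctr [ 431.7 -159.1] len [50.5 81.5 46.9 80.2] ang [-91.6 174.2  87.   -3.3]
can ctr [602.6 297. ] len [27.9 26.4 26.5 26.4] ang [-116.3  150.    63.9  -26.9]
pivot [[ 433.39803282 -114.62376105]] transf [[ 431.06953663 -159.29237194]]
pal ctr [ 431.1 -158.3] len [105.5 128.2 106.6 128.1] ang [-91.6 178.2  88.3  -2.3]
sensor ((601.9487915039062, 298.1416015625), (70.57731628417969, 69.65628051757812), 88.46540832519531) ((602.4573364257812, 298.0841369628906), 36.18924331665039)
relay ((447.151123046875, 282.1795349121094), (27.029891967773438, 92.82926177978516), 11.65871810913086) ((445.9695129394531, 281.92523193359375), 46.49198913574219)
driver ((449.102783203125, -8.886600494384766), (56.89594268798828, 58.78014373779297), 87.0754165649414) ((449.23284912109375, -9.135619163513184), 36.23655700683594)
power ((431.5948486328125, -158.762451171875), (49.14391326904297, 78.97774505615234), 88.37873077392578) ((431.9342346191406, -158.7788848876953), 42.48492431640625)
relaytop 30 ((446.8968505859375, 274.2967529296875), (13.480344772338867, 36.69388961791992), 7.129619598388672)
```

View pics/c3.png

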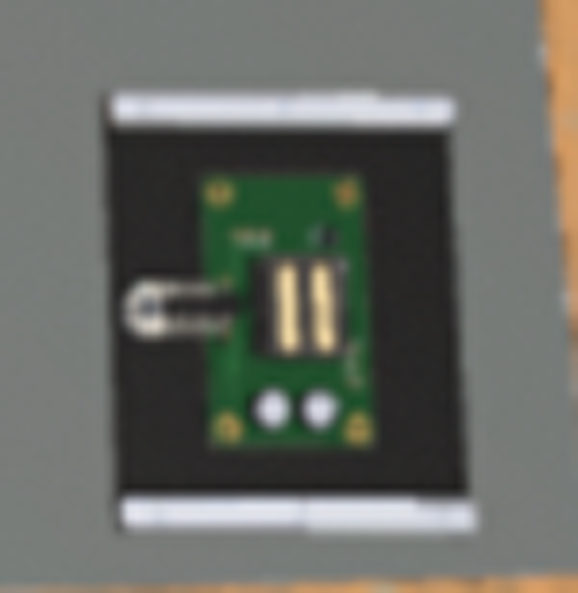

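All sizes and heights agree with the given ones, so I have the poses. Next comes a helper that turns a target pose into tool-axis moves.

```bash
cat > to.py <<'E'
# usage: to.py x y z phi : remaining shift and turn (tool axes) to TCP x,y,z, finger line at phi deg
import sys; from h import *
from scipy.spatial.transform import Rotation as Ro
s=sense(); q=s["ee_rot"]; R=Ro.from_quat([q[1],q[2],q[3],q[0]]).as_matrix()
x,y,z,phi=map(float,sys.argv[1:5])
cur=np.degrees(np.arctan2(R[1,1],R[0,1]))
d=(phi-cur+90)%180-90
# level target
yw=np.radians(cur+d); Y=np.array([np.cos(yw),np.sin(yw),0]); Z=np.array([0,0,-1.]); T=np.c_[np.cross(Y,Z),Y,Z]
print("t",round(s["time_s"],2),"pos",s["eef_pos"].round(1),"phi",cur.round(1),"j",np.degrees(s["joints"]).round(0),"F",s["force"].round(1),"w",round(s["grip_width"],3),"gf",round(s["grip_force"],1))
dp=np.array([x,y,z])-s["eef_pos"]
print("shift now",(R.T@dp).round(1),"shift after turn",(T.T@dp).round(1),"turn",Ro.from_matrix(R.T@T).as_rotvec().round(3))
E
python3 to.py 433 -130 120 1.5
```

```text
t 0.15 pos [ 183.3 -491.8  249.9] phi -69.6 j [-82.  18.  86.   0.  76. -13.] F [-0.3 -0.9  0.3] w 1.002 gf 0.0
shift now [ 360.2 -251.7  130.2] shift after turn [355.1 259.  129.9] turn [-1.00e-03 -1.00e-03 -1.24e+00]
```

move_arm(
  moves=[
    {"turn": [0,0,0],"translation": [32,-22,6],"hand": 0.35},
    {"turn": [0,0,0],"translation": [32,-22,6],"hand": 0.35},
    {"turn": [0,0,0],"translation": [32,-22,6],"hand": 0.35},
    {"turn": [0,0,0],"translation": [32,-22,6],"hand": 0.35},
    {"turn": [0,0,0],"translation": [32,-22,6],"hand": 0.35},
    {"turn": [0,0,0],"translation": [32,-22,6],"hand": 0.35},
    {"turn": [0,0,0],"translation": [32,-22,6],"hand": 0.35},
    {"turn": [0,0,0],"translation": [32,-22,6],"hand": 0.35},
    {"turn": [0,0,0],"translation": [32,-22,6],"hand": 0.35},
    {"turn": [0,0,0],"translation": [32,-22,6],"hand": 0.35},
  ],
)

```text
time_s: 0.98
eef_pos: [407.0, -172.2, 190.1]
ee_rot: [0.0, 0.984, 0.177, 0.0]
force: [0.5, -0.9, 0.0]
grip_width: 0.349
grip_force: 0.0
```

move_arm(
  moves=[
    {"turn": [0,0,-0.124],"translation": [0,0,0],"hand": 0.35},
    {"turn": [0,0,-0.124],"translation": [0,0,0],"hand": 0.35},
    {"turn": [0,0,-0.124],"translation": [0,0,0],"hand": 0.35},
    {"turn": [0,0,-0.124],"translation": [0,0,0],"hand": 0.35},
    {"turn": [0,0,-0.124],"translation": [0,0,0],"hand": 0.35},
    {"turn": [0,0,-0.124],"translation": [0,0,0],"hand": 0.35},
    {"turn": [0,0,-0.124],"translation": [0,0,0],"hand": 0.35},
    {"turn": [0,0,-0.124],"translation": [0,0,0],"hand": 0.35},
    {"turn": [0,0,-0.124],"translation": [0,0,0],"hand": 0.35},
    {"turn": [0,0,-0.124],"translation": [0,0,0],"hand": 0.35},
  ],
)

```text
time_s: 1.82
eef_pos: [406.3, -174.0, 190.2]
ee_rot: [-0.0, 0.696, 0.718, -0.0]
force: [-0.2, -1.1, -0.7]
grip_width: 0.348
grip_force: 0.0
```

```bash
python3 to.py 433 -130 75 1.5
```

```text
t 1.82 pos [ 406.3 -174.   190.2] phi 1.8 j [-38.  11. 104.   0.  65. -40.] F [-0.2 -1.1 -0.7] w 0.348 gf 0.0
shift now [ 43.   28.2 115.2] shift after turn [ 43.2  27.9 115.2] turn [-0.    -0.     0.006]
```

move_arm(
  moves=[
    {"turn": [0,0,0],"translation": [14.3,9.4,20],"hand": 0.35},
    {"turn": [0,0,0],"translation": [14.3,9.4,20],"hand": 0.35},
    {"turn": [0,0,0],"translation": [14.4,9.4,20],"hand": 0.35},
    {"turn": [0,0,0],"translation": [0,0,25],"hand": 0.35},
    {"turn": [0,0,0],"translation": [0,0,20],"hand": 0.35},
    {"turn": [0,0,0],"translation": [0,0,0],"hand": 0.35},
  ],
)

```text
time_s: 2.32
eef_pos: [431.8, -129.1, 82.2]
ee_rot: [-0.003, 0.698, 0.716, -0.001]
force: [-1.6, 0.6, -1.3]
grip_width: 0.349
grip_force: 0.0
```

```bash
python3 to.py 433 -130 39 1.5
python3 - <<'E'
from h import *
a=grab("top")["image"][165:275,360:470]; b=grab("side")["image"][130:240,350:460]
cv2.imwrite("pics/t1.png",cv2.resize(np.hstack([a,b]),None,fx=3.6,fy=3.6,interpolation=cv2.INTER_CUBIC))
E
```

```text
t 2.32 pos [ 431.8 -129.1   82.2] phi 1.5 j [-32.  22. 109.  -0.  49. -33.] F [-1.6  0.6 -1.3] w 0.349 gf 0.0
shift now [-1.1  1.4 43.2] shift after turn [-0.9  1.2 43.2] turn [-0.006 -0.004  0.   ]
```

View pics/t1.png

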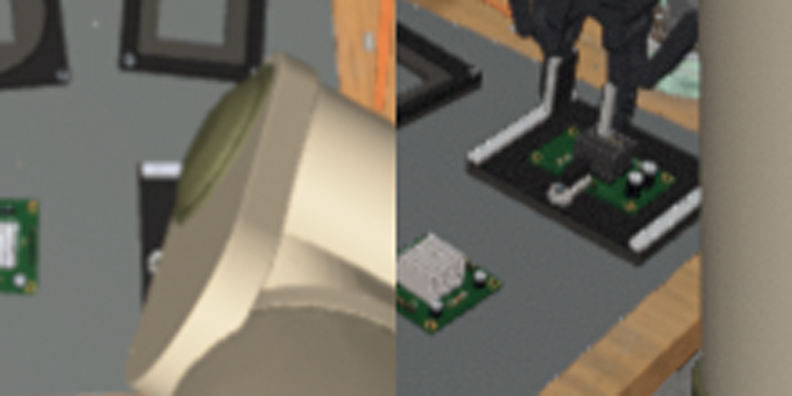

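The side view shows the open fingers above the tab rib (about (585,185) in the combined picture), straddling it. Lowering.

move_arm(
  moves=[
    {"turn": [0,0,0],"translation": [-1,1,20],"hand": 0.35},
    {"turn": [0,0,0],"translation": [0,0,15],"hand": 0.35},
    {"turn": [0,0,0],"translation": [0,0,8],"hand": 0.35},
    {"turn": [0,0,0],"translation": [0,0,0],"hand": 0.35},
    {"turn": [0,0,0],"translation": [0,0,0],"hand": 0.35},
  ],
  grip_force=20,
)

```text
time_s: 2.83
eef_pos: [434.9, -131.6, 43.2]
ee_rot: [0.001, 0.698, 0.716, 0.0]
force: [-1.0, -0.5, 0.5]
grip_width: 0.349
grip_force: 0.0
```

move_arm(
  moves=[
    {"turn": [0,0,0],"translation": [0,0,0],"hand": 0.2},
    {"turn": [0,0,0],"translation": [0,0,0],"hand": 0.1},
    {"turn": [0,0,0],"translation": [0,0,0],"hand": 0},
    {"turn": [0,0,0],"translation": [0,0,0],"hand": 0},
    {"turn": [0,0,0],"translation": [0,0,0],"hand": 0},
  ],
)

```text
time_s: 3.25
eef_pos: [433.9, -131.8, 43.3]
ee_rot: [-0.0, 0.697, 0.717, -0.001]
force: [-7.7, -4.1, 8.4]
grip_width: 0.086
grip_force: 19.6
```

```bash
python3 to.py 433 -130 39 1.5
python3 - <<'E'
from h import *
b=grab("side")["image"][140:240,350:460]
cv2.imwrite("pics/t2.png",cv2.resize(b,None,fx=5,fy=5,interpolation=cv2.INTER_CUBIC))
E
```

```text
t 3.25 pos [ 433.9 -131.8   43.3] phi 1.6 j [-32.  26. 110.  -0.  43. -33.] F [-7.7 -4.1  8.4] w 0.086 gf 19.6
shift now [ 1.9 -0.9  4.3] shift after turn [ 1.9 -0.9  4.3] turn [-0.001  0.001  0.001]
```

View pics/t2.png

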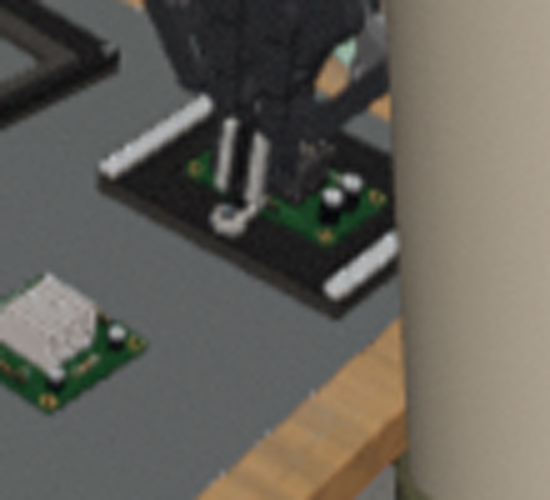

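The fingers hold the rib (opening about 7 mm, rib 8 mm). Swinging it counter-clockwise about its pivot.

move_arm(
  moves=[
    {"turn": [0,0,-0.12],"translation": [0,1.6,0],"hand": 0},
    {"turn": [0,0,-0.12],"translation": [0,1.6,0],"hand": 0},
    {"turn": [0,0,-0.12],"translation": [0,1.6,0],"hand": 0},
    {"turn": [0,0,-0.12],"translation": [0,1.6,0],"hand": 0},
    {"turn": [0,0,-0.12],"translation": [0,1.6,0],"hand": 0},
    {"turn": [0,0,-0.12],"translation": [0,1.6,0],"hand": 0},
  ],
)

```text
time_s: 3.8
eef_pos: [443.0, -128.1, 43.2]
ee_rot: [-0.001, 0.398, 0.917, -0.0]
force: [-5.6, 3.3, 8.8]
grip_width: 0.092
grip_force: 19.6
```

move_arm(
  moves=[
    {"turn": [0,0,-0.12],"translation": [0,1.6,0],"hand": 0},
    {"turn": [0,0,-0.12],"translation": [0,1.6,0],"hand": 0},
    {"turn": [0,0,-0.12],"translation": [0,1.6,0],"hand": 0},
    {"turn": [0,0,-0.12],"translation": [0,1.6,0],"hand": 0},
    {"turn": [0,0,-0.12],"translation": [0,1.6,0],"hand": 0},
    {"turn": [0,0,-0.12],"translation": [0,1.6,0],"hand": 0},
    {"turn": [0,0,-0.05],"translation": [0,0.6,0],"hand": 0},
    {"turn": [0,0,0],"translation": [0,0,0],"hand": 0},
    {"turn": [0,0,0],"translation": [0,0,0],"hand": 0},
    {"turn": [0,0,0],"translation": [0,0,0],"hand": 0},
  ],
)

```text
time_s: 4.63
eef_pos: [447.5, -118.7, 43.2]
ee_rot: [-0.001, 0.027, 1.0, 0.001]
force: [-5.4, 6.2, 10.6]
grip_width: 0.081
grip_force: 20.2
```

```bash
python3 to.py 446 -117 43 86
python3 - <<'E'
from h import *
b=grab("side")["image"][140:240,350:460]
cv2.imwrite("pics/t3.png",cv2.resize(b,None,fx=5,fy=5,interpolation=cv2.INTER_CUBIC))
E
```

```text
t 4.63 pos [ 447.5 -118.7   43.2] phi 86.9 j [ -29.   27.  109.    0.   44. -116.] F [-5.4  6.2 10.6] w 0.081 gf 20.2
shift now [1.6 1.6 0.2] shift after turn [1.6 1.6 0.2] turn [ 0.001 -0.002  0.015]
```

View pics/t3.png

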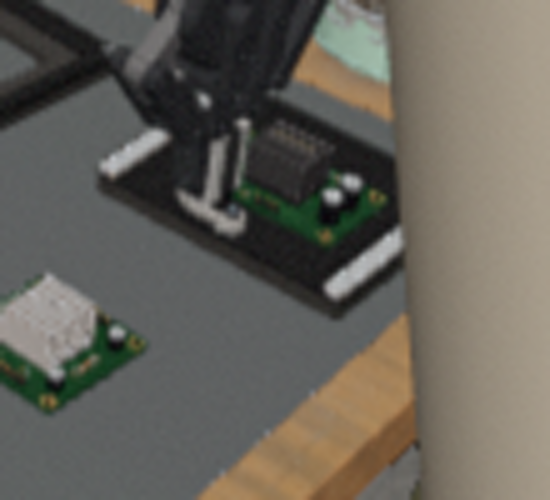

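The tab now points along +x, turned about 1.5 rad, with the board still in place. Releasing and moving above board_power's transformer.

move_arm(
  moves=[
    {"turn": [0,0,0],"translation": [0,0,0],"hand": 0.2},
    {"turn": [0,0,0],"translation": [0,0,0],"hand": 0.2},
    {"turn": [0,0,0],"translation": [0,0,0],"hand": 0.2},
    {"turn": [0,0,0],"translation": [0,0,-20],"hand": 0.2},
    {"turn": [0,0,0],"translation": [0,0,-30],"hand": 0.3},
    {"turn": [0,0,-0.02],"translation": [8,-20,0],"hand": 0.44},
    {"turn": [0,0,0],"translation": [8,-20,0],"hand": 0.44},
    {"turn": [0,0,0],"translation": [0,0,0],"hand": 0.44},
    {"turn": [0,0,0],"translation": [0,0,0],"hand": 0.44},
  ],
)

```text
time_s: 5.43
eef_pos: [430.3, -159.3, 92.4]
ee_rot: [0.0, 0.018, 1.0, -0.0]
force: [0.0, 0.5, -1.2]
grip_width: 0.443
grip_force: 0.0
```

```bash
python3 to.py 431.6 -159 34 88
python3 - <<'E'
from h import *
b=grab("side")["image"][110:240,350:460]
cv2.imwrite("pics/t4.png",cv2.resize(b,None,fx=4.5,fy=4.5,interpolation=cv2.INTER_CUBIC))
E
```

```text
t 5.43 pos [ 430.3 -159.3   92.4] phi 87.9 j [ -35.   21.  108.    0.   51. -123.] F [ 0.   0.5 -1.2] w 0.443 gf 0.0
shift now [-1.3  0.4 58.4] shift after turn [-1.3  0.4 58.4] turn [-0.     0.    -0.002]
```

View pics/t4.png

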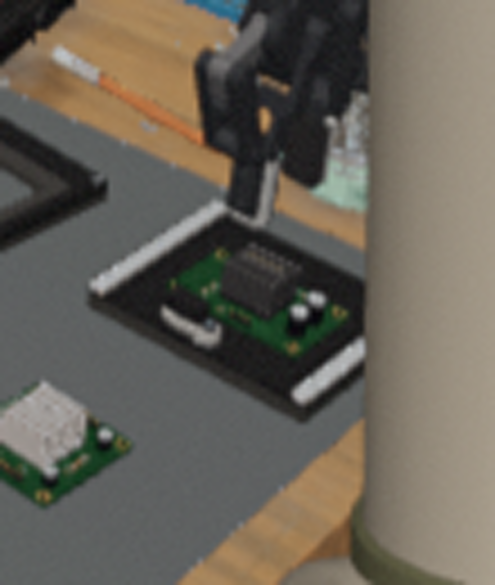

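The tab is clear, at about (192,320), and the board still lies in the pallet. Descending on the transformer.

move_arm(
  moves=[
    {"turn": [0,0,0],"translation": [-1,0.5,25],"hand": 0.44},
    {"turn": [0,0,0],"translation": [0,0,20],"hand": 0.44},
    {"turn": [0,0,0],"translation": [0,0,12],"hand": 0.44},
    {"turn": [0,0,0],"translation": [0,0,1],"hand": 0.44},
    {"turn": [0,0,0],"translation": [0,0,0],"hand": 0.3},
    {"turn": [0,0,0],"translation": [0,0,0],"hand": 0.15},
    {"turn": [0,0,0],"translation": [0,0,0],"hand": 0},
    {"turn": [0,0,0],"translation": [0,0,0],"hand": 0},
    {"turn": [0,0,0],"translation": [0,0,0],"hand": 0},
  ],
  grip_force=40,
)

```text
time_s: 6.23
eef_pos: [431.5, -158.3, 34.7]
ee_rot: [0.0, 0.017, 1.0, -0.0]
force: [-0.2, 0.2, -2.2]
grip_width: 0.274
grip_force: 43.4
```

move_arm(
  moves=[
    {"turn": [0,0,0],"translation": [0,0,-5],"hand": 0},
    {"turn": [0,0,0],"translation": [0,0,-10],"hand": 0},
    {"turn": [0,0,0],"translation": [0,0,-25],"hand": 0},
    {"turn": [0,0,0],"translation": [0,0,-30],"hand": 0},
    {"turn": [0,0,0],"translation": [0,0,0],"hand": 0},
  ],
)

```text
time_s: 6.65
eef_pos: [433.4, -159.6, 109.6]
ee_rot: [0.004, 0.017, 1.0, -0.002]
force: [0.7, -1.5, -0.5]
grip_width: 0.275
grip_force: 43.5
```

```bash
python3 to.py 602.4 147.2 104 96.2;python3 - <<'E'
from h import *
b=grab("side")["image"][110:240,350:460]
cv2.imwrite("pics/t5.png",cv2.resize(b,None,fx=4.5,fy=4.5,interpolation=cv2.INTER_CUBIC))
E
```

```text
t 6.65 pos [ 433.4 -159.6  109.6] phi 88.0 j [ -35.   20.  107.    0.   53. -123.] F [ 0.7 -1.5 -0.5] w 0.275 gf 43.5
shift now [-158.2  312.5    5.3] shift after turn [-201.1  286.7    5.6] turn [-0.005  0.007 -0.143]
```

View pics/t5.png

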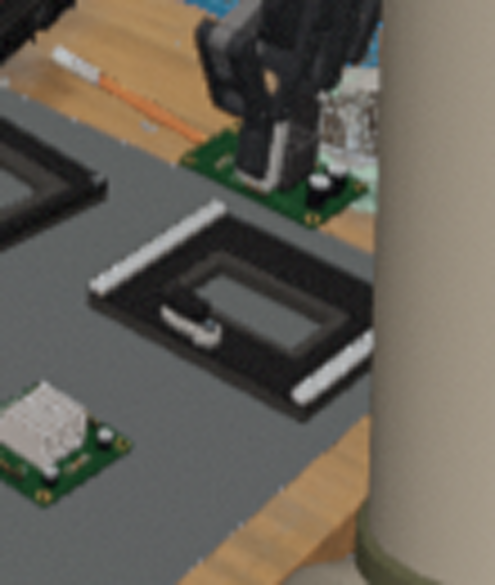

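move_arm(
  moves=[
    {"turn": [0,0,-0.07],"translation": [0,0,0],"hand": 0},
    {"turn": [0,0,-0.07],"translation": [0,0,0],"hand": 0},
    {"turn": [0,0,0],"translation": [-25,36,0],"hand": 0},
    {"turn": [0,0,0],"translation": [-25,36,0],"hand": 0},
    {"turn": [0,0,0],"translation": [-25,36,0],"hand": 0},
    {"turn": [0,0,0],"translation": [-25,36,0],"hand": 0},
    {"turn": [0,0,0],"translation": [-25,36,0],"hand": 0},
    {"turn": [0,0,0],"translation": [-25,36,0],"hand": 0},
    {"turn": [0,0,0],"translation": [-25,36,0],"hand": 0},
    {"turn": [0,0,0],"translation": [-25,36,0],"hand": 0},
  ],
)

```text
time_s: 7.53
eef_pos: [591.8, 136.1, 103.7]
ee_rot: [-0.001, -0.053, 0.999, 0.0]
force: [0.9, -0.8, -0.9]
grip_width: 0.265
grip_force: 43.4
```

move_arm(
  moves=[
    {"turn": [0,0,0],"translation": [0,0,10],"hand": 0},
    {"turn": [0,0,0],"translation": [0,0,10],"hand": 0},
    {"turn": [0,0,0],"translation": [0,0,0],"hand": 0},
    {"turn": [0,0,0],"translation": [0,0,0],"hand": 0},
  ],
)

```text
time_s: 7.87
eef_pos: [590.8, 132.9, 83.3]
ee_rot: [-0.001, -0.052, 0.999, -0.0]
force: [0.5, -0.0, -1.8]
grip_width: 0.27
grip_force: 43.4
```

```bash
python3 to.py 602.4 147.2 33 96.2
```

```text
t 7.87 pos [590.8 132.9  83.3] phi 96.0 j [  2.  38.  82.  -0.  61. -94.] F [ 0.5 -0.  -1.8] w 0.27 gf 43.4
shift now [-13.1  13.   50.3] shift after turn [-13.1  12.9  50.3] turn [ 0.    -0.003 -0.004]
```

move_arm(
  moves=[
    {"turn": [0,0,0],"translation": [-13,13,0],"hand": 0},
    {"turn": [0,0,0],"translation": [0,0,10],"hand": 0},
    {"turn": [0,0,0],"translation": [0,0,15],"hand": 0},
    {"turn": [0,0,0],"translation": [0,0,0],"hand": 0},
    {"turn": [0,0,0],"translation": [0,0,0],"hand": 0},
  ],
)

```text
time_s: 8.28
eef_pos: [602.6, 147.3, 58.9]
ee_rot: [-0.001, -0.052, 0.999, -0.0]
force: [0.1, 0.0, -1.2]
grip_width: 0.268
grip_force: 43.4
```

```bash
python3 to.py 602.4 147.2 32.5 96.2;python3 - <<'E'
from h import *
a=grab("top")["image"][135:275,230:370]; b=grab("side")["image"][150:290,200:340]
cv2.imwrite("pics/t6.png",cv2.resize(np.hstack([a,b]),None,fx=2.85,fy=2.85,interpolation=cv2.INTER_CUBIC))
E
```

```text
t 8.28 pos [602.6 147.3  58.9] phi 96.0 j [  3.  41.  80.  -0.  59. -93.] F [ 0.1  0.  -1.2] w 0.268 gf 43.4
shift now [ 0.2 -0.  26.4] shift after turn [ 0.3 -0.  26.4] turn [ 0.    -0.002 -0.004]
```

View pics/t6.png

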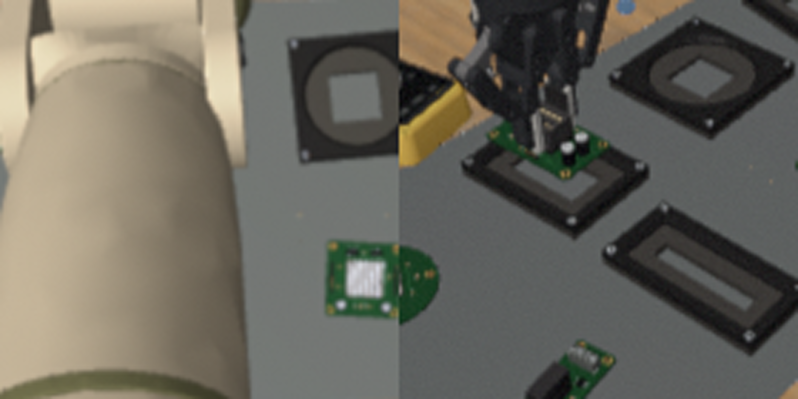

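The side view shows the board just above its nest and aligned with it; the arm hides the top view. Lowering and releasing.

move_arm(
  moves=[
    {"turn": [0,0,0],"translation": [0,0,12],"hand": 0},
    {"turn": [0,0,0],"translation": [0,0,9],"hand": 0},
    {"turn": [0,0,0],"translation": [0,0,5],"hand": 0},
    {"turn": [0,0,0],"translation": [0,0,0],"hand": 0},
    {"turn": [0,0,0],"translation": [0,0,0],"hand": 0},
    {"turn": [0,0,0],"translation": [0,0,0],"hand": 0},
  ],
)

```text
time_s: 8.88
eef_pos: [603.2, 148.2, 33.1]
ee_rot: [-0.0, -0.053, 0.999, 0.0]
force: [-0.5, 0.2, -0.7]
grip_width: 0.27
grip_force: 43.6
```

```bash
python3 to.py 602.4 147.2 32.5 96.2
```

```text
t 8.88 pos [603.2 148.2  33.1] phi 96.0 j [  3.  43.  80.   0.  57. -93.] F [-0.5  0.2 -0.7] w 0.27 gf 43.6
shift now [ 0.9 -0.9  0.6] shift after turn [ 0.9 -0.9  0.6] turn [ 0.    -0.    -0.003]
```

move_arm(
  moves=[
    {"turn": [0,0,0],"translation": [0,0,0.6],"hand": 0.3},
    {"turn": [0,0,0],"translation": [0,0,0],"hand": 0.45},
    {"turn": [0,0,0],"translation": [0,0,0],"hand": 0.45},
    {"turn": [0,0,0],"translation": [0,0,0],"hand": 0.45},
    {"turn": [0,0,0],"translation": [0,0,-15],"hand": 0.45},
    {"turn": [0,0,0],"translation": [0,0,-25],"hand": 0.5},
    {"turn": [0,0,0],"translation": [0,0,-30],"hand": 0.5},
    {"turn": [0,0,0.09],"translation": [0,0,0],"hand": 0.5},
    {"turn": [0,0,0.09],"translation": [0,0,0],"hand": 0.5},
  ],
)

```text
time_s: 9.63
eef_pos: [604.2, 148.3, 104.9]
ee_rot: [0.002, 0.039, 0.999, 0.0]
force: [-0.9, -0.4, -0.5]
grip_width: 0.505
grip_force: 0.0
```

```bash
python3 to.py 449.1 -8.8 80 85.7
```

```text
t 9.63 pos [604.2 148.3 104.9] phi 85.5 j [  3.  38.  78.  -0.  64. -82.] F [-0.9 -0.4 -0.5] w 0.505 gf 0.0
shift now [ 142.3 -168.8   24.2] shift after turn [ 142.9 -168.3   24.9] turn [ 0.001  0.004 -0.004]
```

move_arm(
  moves=[
    {"turn": [0,0,0],"translation": [24,-28,0],"hand": 0.5},
    {"turn": [0,0,0],"translation": [24,-28,0],"hand": 0.5},
    {"turn": [0,0,0],"translation": [24,-28,0],"hand": 0.5},
    {"turn": [0,0,0],"translation": [24,-28,0],"hand": 0.5},
    {"turn": [0,0,0],"translation": [24,-28,10],"hand": 0.5},
    {"turn": [0,0,0],"translation": [22,-28,12],"hand": 0.5},
    {"turn": [0,0,0],"translation": [0,0,0],"hand": 0.5},
    {"turn": [0,0,0],"translation": [0,0,0],"hand": 0.5},
  ],
)

```text
time_s: 10.3
eef_pos: [448.5, -9.6, 80.7]
ee_rot: [-0.0, 0.039, 0.999, 0.0]
force: [0.7, -0.4, 0.5]
grip_width: 0.5
grip_force: 0.0
```

```bash
python3 to.py 449.1 -8.8 26 85.7
```

```text
t 10.3 pos [448.5  -9.6  80.7] phi 85.6 j [ -16.   22.  110.    0.   49. -102.] F [ 0.7 -0.4  0.5] w 0.5 gf 0.0
shift now [-0.6  0.8 54.7] shift after turn [-0.6  0.8 54.7] turn [ 0.    -0.    -0.002]
```

move_arm(
  moves=[
    {"turn": [0,0,0],"translation": [-0.6,0.8,25],"hand": 0.5},
    {"turn": [0,0,0],"translation": [0,0,18],"hand": 0.5},
    {"turn": [0,0,0],"translation": [0,0,11.5],"hand": 0.5},
    {"turn": [0,0,0],"translation": [0,0,0],"hand": 0.5},
    {"turn": [0,0,0],"translation": [0,0,0],"hand": 0.4},
    {"turn": [0,0,0],"translation": [0,0,0],"hand": 0.2},
    {"turn": [0,0,0],"translation": [0,0,0],"hand": 0},
    {"turn": [0,0,0],"translation": [0,0,0],"hand": 0},
    {"turn": [0,0,0],"translation": [0,0,0],"hand": 0},
  ],
)

```text
time_s: 11.05
eef_pos: [450.5, -7.9, 27.1]
ee_rot: [0.001, 0.037, 0.999, -0.0]
force: [0.0, 2.2, 7.0]
grip_width: 0.317
grip_force: 40.4
```

```bash
python3 to.py 604.3 -153 95 82.5
```

```text
t 11.05 pos [450.5  -7.9  27.1] phi 85.7 j [ -16.   28.  111.    0.   41. -102.] F [0.  2.2 7. ] w 0.317 gf 40.4
shift now [-164.3 -133.2  -67.5] shift after turn [-171.4 -123.8  -67.9] turn [-0.     0.002  0.056]
```

move_arm(
  moves=[
    {"turn": [0,0,0],"translation": [0,0,-5],"hand": 0},
    {"turn": [0,0,0],"translation": [0,0,-10],"hand": 0},
    {"turn": [0,0,0],"translation": [0,0,-25],"hand": 0},
    {"turn": [0,0,0],"translation": [0,0,-30],"hand": 0},
    {"turn": [0,0,0.055],"translation": [0,0,0],"hand": 0},
    {"turn": [0,0,0],"translation": [0,0,0],"hand": 0},
  ],
)

```text
time_s: 11.55
eef_pos: [450.4, -8.1, 97.7]
ee_rot: [0.002, 0.066, 0.998, -0.0]
force: [-0.6, 0.5, -1.3]
grip_width: 0.32
grip_force: 39.6
```

```bash
python3 to.py 604.3 -153 95 82.5
```

```text
t 11.55 pos [450.4  -8.1  97.7] phi 82.5 j [-16.  20. 109.  -0.  51. -98.] F [-0.6  0.5 -1.3] w 0.32 gf 39.6
shift now [-171.6 -123.4    3.3] shift after turn [-171.5 -123.5    2.7] turn [-0.001  0.003 -0.001]
```

move_arm(
  moves=[
    {"turn": [0,0,0],"translation": [-28.7,-20.6,0],"hand": 0},
    {"turn": [0,0,0],"translation": [-28.7,-20.6,0],"hand": 0},
    {"turn": [0,0,0],"translation": [-28.7,-20.6,0],"hand": 0},
    {"turn": [0,0,0],"translation": [-28.7,-20.6,0],"hand": 0},
    {"turn": [0,0,0],"translation": [-28.7,-20.6,0],"hand": 0},
    {"turn": [0,0,0],"translation": [-28.7,-20.6,0],"hand": 0},
    {"turn": [0,0,0],"translation": [0,0,15],"hand": 0},
    {"turn": [0,0,0],"translation": [0,0,15],"hand": 0},
    {"turn": [0,0,0],"translation": [0,0,0],"hand": 0},
    {"turn": [0,0,0],"translation": [0,0,0],"hand": 0},
  ],
)

```text
time_s: 12.38
eef_pos: [603.7, -152.4, 65.1]
ee_rot: [-0.001, 0.064, 0.998, 0.001]
force: [0.1, 0.4, -0.3]
grip_width: 0.314
grip_force: 39.6
```

```bash
python3 to.py 605 -153 34 82.5
```

```text
t 12.38 pos [ 603.7 -152.4   65.1] phi 82.6 j [ -25.   41.   79.   -0.   60. -108.] F [ 0.1  0.4 -0.3] w 0.314 gf 39.6
shift now [-1.4 -0.5 31.1] shift after turn [-1.3 -0.4 31.1] turn [ 0.001 -0.003  0.002]
```

move_arm(
  moves=[
    {"turn": [0,0,0],"translation": [-1,-0.5,14],"hand": 0},
    {"turn": [0,0,0],"translation": [0,0,10],"hand": 0},
    {"turn": [0,0,0],"translation": [0,0,7],"hand": 0},
    {"turn": [0,0,0],"translation": [0,0,0],"hand": 0},
    {"turn": [0,0,0],"translation": [0,0,0],"hand": 0},
    {"turn": [0,0,0],"translation": [0,0,0],"hand": 0},
  ],
)

```text
time_s: 12.88
eef_pos: [605.4, -153.4, 35.2]
ee_rot: [-0.0, 0.065, 0.998, 0.0]
force: [0.1, 0.2, -0.7]
grip_width: 0.316
grip_force: 39.6
```

```bash
python3 to.py 605 -153 34 82.5
```

```text
t 12.88 pos [ 605.4 -153.4   35.2] phi 82.6 j [ -25.   43.   80.   -0.   57. -108.] F [ 0.1  0.2 -0.7] w 0.316 gf 39.6
shift now [0.5 0.3 1.2] shift after turn [0.5 0.3 1.2] turn [-0.    -0.     0.001]
```

move_arm(
  moves=[
    {"turn": [0,0,0],"translation": [0,0,1.5],"hand": 0},
    {"turn": [0,0,0],"translation": [0,0,0],"hand": 0.4},
    {"turn": [0,0,0],"translation": [0,0,0],"hand": 0.5},
    {"turn": [0,0,0],"translation": [0,0,0],"hand": 0.5},
    {"turn": [0,0,0],"translation": [0,0,-15],"hand": 0.5},
    {"turn": [0,0,0],"translation": [0,0,-25],"hand": 0.5},
    {"turn": [0,0,0],"translation": [0,0,-30],"hand": 0.5},
    {"turn": [0,0,0.11],"translation": [0,0,0],"hand": 0.5},
    {"turn": [0,0,0.11],"translation": [0,0,0],"hand": 0.5},
    {"turn": [0,0,0.11],"translation": [0,0,0],"hand": 0.5},
  ],
)

```text
time_s: 13.72
eef_pos: [605.6, -153.5, 104.4]
ee_rot: [0.001, 0.231, 0.973, -0.0]
force: [0.1, 0.2, -0.5]
grip_width: 0.498
grip_force: 0.0
```

```bash
python3 to.py 602.3 298 80 63.5
```

```text
t 13.72 pos [ 605.6 -153.5  104.4] phi 63.3 j [-25.  38.  77.   0.  65. -88.] F [ 0.1  0.2 -0.5] w 0.498 gf 0.0
shift now [205.5 402.   24.2] shift after turn [204.4 402.6  24.4] turn [ 0.     0.001 -0.003]
```

move_arm(
  moves=[
    {"turn": [0,0,0],"translation": [17,33.5,0],"hand": 0.5},
    {"turn": [0,0,0],"translation": [17,33.5,0],"hand": 0.5},
    {"turn": [0,0,0],"translation": [17,33.5,0],"hand": 0.5},
    {"turn": [0,0,0],"translation": [17,33.5,0],"hand": 0.5},
    {"turn": [0,0,0],"translation": [17,33.5,0],"hand": 0.5},
    {"turn": [0,0,0],"translation": [17,33.5,0],"hand": 0.5},
    {"turn": [0,0,0],"translation": [17,33.5,0],"hand": 0.5},
    {"turn": [0,0,0],"translation": [17,33.5,0],"hand": 0.5},
    {"turn": [0,0,0],"translation": [17,33.5,0],"hand": 0.5},
    {"turn": [0,0,0],"translation": [17,33.5,0],"hand": 0.5},
  ],
)

```text
time_s: 14.55
eef_pos: [601.5, 224.1, 104.0]
ee_rot: [0.0, 0.228, 0.974, 0.0]
force: [0.3, -0.2, -0.4]
grip_width: 0.503
grip_force: 0.0
```

move_arm(
  moves=[
    {"turn": [0,0,0],"translation": [17,33.5,10],"hand": 0.5},
    {"turn": [0,0,0],"translation": [17,33.5,14],"hand": 0.5},
    {"turn": [0,0,0],"translation": [0,0,0],"hand": 0.5},
    {"turn": [0,0,0],"translation": [0,0,0],"hand": 0.5},
  ],
)

```text
time_s: 14.88
eef_pos: [600.1, 298.9, 78.6]
ee_rot: [-0.001, 0.226, 0.974, -0.0]
force: [-0.0, -0.3, 0.4]
grip_width: 0.5
grip_force: 0.0
```

```bash
python3 to.py 602.3 298 26 63.5
```

```text
t 14.88 pos [600.1 298.9  78.6] phi 63.8 j [ 16.  45.  68.  -0.  66. -47.] F [-0.  -0.3  0.4] w 0.5 gf 0.0
shift now [-2.5  0.2 52.6] shift after turn [-2.4  0.1 52.6] turn [-0.001 -0.001  0.006]
```

move_arm(
  moves=[
    {"turn": [0,0,0],"translation": [-2.4,0,25],"hand": 0.5},
    {"turn": [0,0,0],"translation": [0,0,17],"hand": 0.5},
    {"turn": [0,0,0],"translation": [0,0,11],"hand": 0.5},
    {"turn": [0,0,0],"translation": [0,0,0],"hand": 0.5},
    {"turn": [0,0,0],"translation": [0,0,0],"hand": 0.4},
    {"turn": [0,0,0],"translation": [0,0,0],"hand": 0.2},
    {"turn": [0,0,0],"translation": [0,0,0],"hand": 0},
    {"turn": [0,0,0],"translation": [0,0,0],"hand": 0},
    {"turn": [0,0,0],"translation": [0,0,0],"hand": 0},
  ],
)

```text
time_s: 15.63
eef_pos: [604.0, 296.3, 28.3]
ee_rot: [0.001, 0.228, 0.974, 0.0]
force: [0.2, -2.9, 6.4]
grip_width: 0.29
grip_force: 40.7
```

```bash
python3 to.py 604.2 -9.4 95 63.5
```

```text
t 15.63 pos [604.  296.3  28.3] phi 63.7 j [ 16.  49.  69.  -0.  61. -47.] F [ 0.2 -2.9  6.4] w 0.29 gf 40.7
shift now [-136.  -273.7  -66.8] shift after turn [-136.5 -273.5  -66.7] turn [0.002 0.002 0.003]
```

move_arm(
  moves=[
    {"turn": [0,0,0],"translation": [0,0,-5],"hand": 0},
    {"turn": [0,0,0],"translation": [0,0,-10],"hand": 0},
    {"turn": [0,0,0],"translation": [0,0,-25],"hand": 0},
    {"turn": [0,0,0],"translation": [0,0,-30],"hand": 0},
    {"turn": [0,0,0],"translation": [0,0,0],"hand": 0},
    {"turn": [0,0,0],"translation": [0,0,0],"hand": 0},
  ],
)

```text
time_s: 16.13
eef_pos: [603.9, 296.7, 99.2]
ee_rot: [0.002, 0.228, 0.974, 0.001]
force: [0.4, 0.0, -1.7]
grip_width: 0.288
grip_force: 39.8
```

```bash
python3 to.py 604.2 -9.4 95 63.5
```

```text
t 16.13 pos [603.9 296.7  99.2] phi 63.7 j [ 16.  44.  67.   0.  68. -47.] F [ 0.4  0.  -1.7] w 0.288 gf 39.8
shift now [-136.  -274.2    3.8] shift after turn [-136.8 -273.8    4.2] turn [0.003 0.003 0.003]
```

move_arm(
  moves=[
    {"turn": [0,0,0],"translation": [-17.1,-34.2,0],"hand": 0},
    {"turn": [0,0,0],"translation": [-17.1,-34.2,0],"hand": 0},
    {"turn": [0,0,0],"translation": [-17.1,-34.2,0],"hand": 0},
    {"turn": [0,0,0],"translation": [-17.1,-34.2,0],"hand": 0},
    {"turn": [0,0,0],"translation": [-17.1,-34.2,0],"hand": 0},
    {"turn": [0,0,0],"translation": [-17.1,-34.2,0],"hand": 0},
    {"turn": [0,0,0],"translation": [-17.1,-34.2,0],"hand": 0},
    {"turn": [0,0,0],"translation": [-17.1,-34.2,0],"hand": 0},
    {"turn": [0,0,0],"translation": [0,0,15],"hand": 0},
    {"turn": [0,0,0],"translation": [0,0,15],"hand": 0},
  ],
)

```text
time_s: 16.97
eef_pos: [604.2, -11.9, 66.1]
ee_rot: [0.0, 0.23, 0.973, 0.0]
force: [0.5, 0.6, -1.1]
grip_width: 0.295
grip_force: 39.9
```

move_arm(
  moves=[
    {"turn": [0,0,0],"translation": [0,0,0],"hand": 0},
    {"turn": [0,0,0],"translation": [0,0,0],"hand": 0},
  ],
)

```text
time_s: 17.13
eef_pos: [603.6, -9.3, 65.8]
ee_rot: [-0.001, 0.228, 0.974, 0.0]
force: [0.5, -0.3, 0.0]
grip_width: 0.29
grip_force: 39.8
```

```bash
python3 to.py 605 -10.2 35 63.5
```

```text
t 17.13 pos [603.6  -9.3  65.8] phi 63.7 j [-12.  39.  83.   0.  59. -76.] F [ 0.5 -0.3  0. ] w 0.29 gf 39.8
shift now [-1.7 -0.1 30.8] shift after turn [-1.6 -0.2 30.8] turn [-0.001 -0.003  0.003]
```

move_arm(
  moves=[
    {"turn": [0,0,0],"translation": [-1.5,0,14],"hand": 0},
    {"turn": [0,0,0],"translation": [0,0,10],"hand": 0},
    {"turn": [0,0,0],"translation": [0,0,7.5],"hand": 0},
    {"turn": [0,0,0],"translation": [0,0,0],"hand": 0},
    {"turn": [0,0,0],"translation": [0,0,0],"hand": 0},
    {"turn": [0,0,0],"translation": [0,0,0],"hand": 0},
  ],
)

```text
time_s: 17.63
eef_pos: [605.6, -10.1, 34.8]
ee_rot: [-0.0, 0.228, 0.974, -0.0]
force: [0.8, -1.2, -0.9]
grip_width: 0.289
grip_force: 40.3
```

```bash
python3 to.py 605 -10.2 35 63.5
```

```text
t 17.63 pos [605.6 -10.1  34.8] phi 63.7 j [-12.  41.  83.   0.  55. -76.] F [ 0.8 -1.2 -0.9] w 0.289 gf 40.3
shift now [ 0.5 -0.4 -0.2] shift after turn [ 0.5 -0.4 -0.2] turn [-0.    -0.     0.003]
```

move_arm(
  moves=[
    {"turn": [0,0,0],"translation": [0,0,0],"hand": 0.4},
    {"turn": [0,0,0],"translation": [0,0,0],"hand": 0.5},
    {"turn": [0,0,0],"translation": [0,0,0],"hand": 0.5},
    {"turn": [0,0,0],"translation": [0,0,-15],"hand": 0.5},
    {"turn": [0,0,0],"translation": [0,0,-25],"hand": 0.5},
    {"turn": [0,0,0],"translation": [0,0,-30],"hand": 0.4},
    {"turn": [0,0,0.114],"translation": [0,0,0],"hand": 0.4},
    {"turn": [0,0,0.114],"translation": [0,0,0],"hand": 0.4},
    {"turn": [0,0,0.114],"translation": [0,0,0],"hand": 0.4},
    {"turn": [0,0,0.114],"translation": [0,0,0],"hand": 0.4},
  ],
)

```text
time_s: 18.47
eef_pos: [605.7, -10.3, 105.4]
ee_rot: [0.0, 0.445, 0.896, 0.0]
force: [-0.8, -0.3, -1.1]
grip_width: 0.397
grip_force: 0.0
```

move_arm(
  moves=[
    {"turn": [0,0,0.114],"translation": [0,0,0],"hand": 0.4},
    {"turn": [0,0,0.114],"translation": [0,0,0],"hand": 0.4},
    {"turn": [0,0,0.114],"translation": [0,0,0],"hand": 0.4},
    {"turn": [0,0,0.11],"translation": [0,0,0],"hand": 0.4},
    {"turn": [0,0,0],"translation": [0,0,0],"hand": 0.4},
  ],
)

```text
time_s: 18.88
eef_pos: [605.7, -10.3, 105.3]
ee_rot: [0.0, 0.633, 0.774, 0.0]
force: [0.6, -0.2, -0.1]
grip_width: 0.401
grip_force: 0.0
```

```bash
python3 to.py 446.5 282.1 80 11.7
```

```text
t 18.88 pos [605.7 -10.3 105.3] phi 11.4 j [-12.  36.  81.  -0.  63. -23.] F [ 0.6 -0.2 -0.1] w 0.401 gf 0.0
shift now [318.1 -98.2  25.2] shift after turn [318.6 -96.6  25.3] turn [ 0.     0.    -0.005]
```

move_arm(
  moves=[
    {"turn": [0,0,0],"translation": [35.4,-10.8,0],"hand": 0.4},
    {"turn": [0,0,0],"translation": [35.4,-10.8,0],"hand": 0.4},
    {"turn": [0,0,0],"translation": [35.4,-10.8,0],"hand": 0.4},
    {"turn": [0,0,0],"translation": [35.4,-10.8,0],"hand": 0.4},
    {"turn": [0,0,0],"translation": [35.4,-10.8,0],"hand": 0.4},
    {"turn": [0,0,0],"translation": [35.4,-10.8,0],"hand": 0.4},
    {"turn": [0,0,0],"translation": [35.4,-10.8,0],"hand": 0.4},
    {"turn": [0,0,0],"translation": [35.4,-10.8,12],"hand": 0.4},
    {"turn": [0,0,0],"translation": [35.4,-10.8,12],"hand": 0.4},
    {"turn": [0,0,0],"translation": [0,0,0],"hand": 0.4},
  ],
)

```text
time_s: 19.72
eef_pos: [442.2, 286.1, 79.5]
ee_rot: [-0.001, 0.628, 0.778, -0.001]
force: [0.2, 0.7, -0.8]
grip_width: 0.398
grip_force: 0.0
```

move_arm(
  moves=[
    {"turn": [0,0,0],"translation": [0,0,0],"hand": 0.4},
    {"turn": [0,0,0],"translation": [0,0,0],"hand": 0.4},
  ],
)

```text
time_s: 19.88
eef_pos: [446.7, 282.0, 81.5]
ee_rot: [0.0, 0.631, 0.776, 0.0]
force: [0.5, -0.5, 0.5]
grip_width: 0.405
grip_force: 0.0
```

```bash
python3 to.py 446.5 282.1 26 11.7;python3 - <<'E'
from h import *
a=grab("top")["image"][135:275,195:455]; b=grab("side")["image"][195:335,180:310]
cv2.imwrite("pics/t7.png",cv2.resize(np.hstack([a,b]),None,fx=2.05,fy=2.05,interpolation=cv2.INTER_CUBIC))
E
```

```text
t 19.88 pos [446.7 282.   81.5] phi 11.8 j [20. 30. 96. -0. 54.  8.] F [ 0.5 -0.5  0.5] w 0.405 gf 0.0
shift now [ 0.1 -0.2 55.5] shift after turn [ 0.1 -0.1 55.5] turn [0.001 0.    0.001]
```

View pics/t7.png

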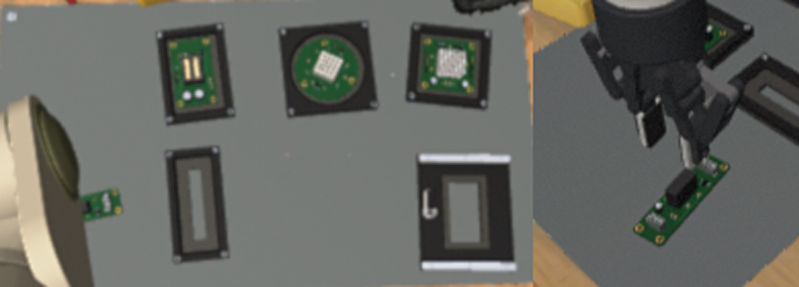

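The power, sensor and driver boards lie centred in their nests, at about (195,72), (327,68) and (450,65) in the combined picture. The fingers stand above the relay. Grasping it.

move_arm(
  moves=[
    {"turn": [0,0,0],"translation": [0,0,25],"hand": 0.4},
    {"turn": [0,0,0],"translation": [0,0,18],"hand": 0.4},
    {"turn": [0,0,0],"translation": [0,0,12],"hand": 0.4},
    {"turn": [0,0,0],"translation": [0,0,0],"hand": 0.4},
    {"turn": [0,0,0],"translation": [0,0,0],"hand": 0.3},
    {"turn": [0,0,0],"translation": [0,0,0],"hand": 0.15},
    {"turn": [0,0,0],"translation": [0,0,0],"hand": 0},
    {"turn": [0,0,0],"translation": [0,0,0],"hand": 0},
    {"turn": [0,0,0],"translation": [0,0,0],"hand": 0},
  ],
)

```text
time_s: 20.73
eef_pos: [447.2, 282.2, 27.4]
ee_rot: [0.001, 0.632, 0.775, 0.001]
force: [0.8, -3.5, 6.6]
grip_width: 0.128
grip_force: 42.2
```

```bash
python3 to.py 449.6 147.3 95 94
```

```text
t 20.73 pos [447.2 282.2  27.4] phi 11.6 j [20. 35. 98. -0. 47.  8.] F [ 0.8 -3.5  6.6] w 0.128 gf 42.2
shift now [-132.6  -24.7  -67.6] shift after turn [   7.  -134.7  -67.6] turn [ 0.002  0.002 -1.437]
```

move_arm(
  moves=[
    {"turn": [0,0,0],"translation": [0,0,-5],"hand": 0},
    {"turn": [0,0,0],"translation": [0,0,-10],"hand": 0},
    {"turn": [0,0,0],"translation": [0,0,-25],"hand": 0},
    {"turn": [0,0,0],"translation": [0,0,-30],"hand": 0},
    {"turn": [0,0,-0.12],"translation": [0,0,0],"hand": 0},
    {"turn": [0,0,-0.12],"translation": [0,0,0],"hand": 0},
    {"turn": [0,0,-0.12],"translation": [0,0,0],"hand": 0},
    {"turn": [0,0,-0.12],"translation": [0,0,0],"hand": 0},
    {"turn": [0,0,-0.12],"translation": [0,0,0],"hand": 0},
    {"turn": [0,0,-0.12],"translation": [0,0,0],"hand": 0},
  ],
)

```text
time_s: 21.57
eef_pos: [446.2, 282.3, 97.0]
ee_rot: [0.0, 0.315, 0.949, 0.0]
force: [0.6, -0.6, -0.8]
grip_width: 0.128
grip_force: 41.2
```

move_arm(
  moves=[
    {"turn": [0,0,-0.12],"translation": [0,0,0],"hand": 0},
    {"turn": [0,0,-0.12],"translation": [0,0,0],"hand": 0},
    {"turn": [0,0,-0.12],"translation": [0,0,0],"hand": 0},
    {"turn": [0,0,-0.12],"translation": [0,0,0],"hand": 0},
    {"turn": [0,0,-0.12],"translation": [0,0,0],"hand": 0},
    {"turn": [0,0,-0.11],"translation": [0,0,0],"hand": 0},
    {"turn": [0,0,0],"translation": [0,0,0],"hand": 0},
  ],
)

```text
time_s: 22.15
eef_pos: [446.2, 282.3, 96.9]
ee_rot: [0.0, -0.033, 0.999, 0.0]
force: [0.2, 0.0, -1.0]
grip_width: 0.125
grip_force: 41.2
```

```bash
python3 to.py 449.6 147.3 70 94
```

```text
t 22.15 pos [446.2 282.3  96.9] phi 93.8 j [ 20.  28.  96.   0.  56. -74.] F [ 0.2  0.  -1. ] w 0.125 gf 41.2
shift now [   5.5 -134.9   26.9] shift after turn [   6.  -134.9   26.9] turn [ 0.     0.    -0.004]
```

move_arm(
  moves=[
    {"turn": [0,0,0],"translation": [1.2,-27,0],"hand": 0},
    {"turn": [0,0,0],"translation": [1.2,-27,0],"hand": 0},
    {"turn": [0,0,0],"translation": [1.2,-27,0],"hand": 0},
    {"turn": [0,0,0],"translation": [1.2,-27,0],"hand": 0},
    {"turn": [0,0,0],"translation": [1.2,-27,0],"hand": 0},
    {"turn": [0,0,0],"translation": [0,0,13],"hand": 0},
    {"turn": [0,0,0],"translation": [0,0,14],"hand": 0},
    {"turn": [0,0,0],"translation": [0,0,0],"hand": 0},
    {"turn": [0,0,0],"translation": [0,0,0],"hand": 0},
    {"turn": [0,0,0],"translation": [0,0,0],"hand": 0},
  ],
)

```text
time_s: 22.98
eef_pos: [449.0, 147.4, 70.0]
ee_rot: [0.0, -0.031, 1.0, 0.0]
force: [0.3, 0.3, -0.5]
grip_width: 0.127
grip_force: 41.2
```

```bash
python3 to.py 449.6 147.3 34 94
```

```text
t 22.98 pos [449.  147.4  70. ] phi 93.5 j [  4.  25. 106.   0.  48. -90.] F [ 0.3  0.3 -0.5] w 0.127 gf 41.2
shift now [-0.6 -0.1 36. ] shift after turn [-0.6 -0.1 36. ] turn [ 0.     0.001 -0.009]
```

move_arm(
  moves=[
    {"turn": [0,0,0],"translation": [-0.6,0,16],"hand": 0},
    {"turn": [0,0,0],"translation": [0,0,12],"hand": 0},
    {"turn": [0,0,0],"translation": [0,0,8],"hand": 0},
    {"turn": [0,0,0],"translation": [0,0,0],"hand": 0},
    {"turn": [0,0,0],"translation": [0,0,0],"hand": 0},
    {"turn": [0,0,0],"translation": [0,0,0],"hand": 0},
  ],
)

```text
time_s: 23.48
eef_pos: [449.5, 147.3, 33.7]
ee_rot: [0.0, -0.031, 1.0, 0.0]
force: [-0.0, -0.4, 0.0]
grip_width: 0.128
grip_force: 42.1
```

```bash
python3 to.py 449.6 147.3 34 94
```

```text
t 23.48 pos [449.5 147.3  33.7] phi 93.6 j [  4.  29. 107.   0.  43. -90.] F [-0.  -0.4  0. ] w 0.128 gf 42.1
shift now [-0.1  0.  -0.3] shift after turn [-0.1  0.  -0.3] turn [ 0.     0.001 -0.008]
```

move_arm(
  moves=[
    {"turn": [0,0,0],"translation": [0,0,0],"hand": 0.25},
    {"turn": [0,0,0],"translation": [0,0,0],"hand": 0.3},
    {"turn": [0,0,0],"translation": [0,0,0],"hand": 0.3},
    {"turn": [0,0,0],"translation": [0,0,-15],"hand": 0.3},
    {"turn": [0,0,0],"translation": [0,0,-35],"hand": 0.3},
    {"turn": [0,0,0],"translation": [0,0,-35],"hand": 0.3},
    {"turn": [0,0,0],"translation": [0,0,-35],"hand": 0.3},
    {"turn": [0,0,0],"translation": [0,-35,-10],"hand": 0.3},
    {"turn": [0,0,0],"translation": [0,-35,0],"hand": 0.3},
    {"turn": [0,0,0],"translation": [0,-35,0],"hand": 0.3},
  ],
)

```text
time_s: 24.32
eef_pos: [456.0, 41.3, 164.3]
ee_rot: [0.001, -0.032, 0.999, -0.0]
force: [1.3, 0.8, -0.2]
grip_width: 0.299
grip_force: 0.0
```

move_arm(
  moves=[
    {"turn": [0,0,0],"translation": [0,-38,0],"hand": 0.3},
    {"turn": [0,0,0],"translation": [0,-38,0],"hand": 0.3},
    {"turn": [0,0,0],"translation": [0,-38,0],"hand": 0.3},
    {"turn": [0,0,0],"translation": [0,-38,0],"hand": 0.3},
    {"turn": [0,0,0],"translation": [0,-38,0],"hand": 0.3},
    {"turn": [0,0,0],"translation": [0,-38,0],"hand": 0.3},
    {"turn": [0,0,0],"translation": [0,0,0],"hand": 0.3},
    {"turn": [0,0,0],"translation": [0,0,0],"hand": 0.3},
  ],
)

```text
time_s: 24.98
eef_pos: [469.7, -186.6, 163.0]
ee_rot: [-0.0, -0.03, 1.0, 0.0]
force: [-1.4, 0.7, 0.2]
grip_width: 0.297
grip_force: 0.0
```

Run:
```python
from ray import *
c=grab("top"); s=grab("side"); im=c["image"]
hsv=cv2.cvtColor(im,cv2.COLOR_BGR2HSV); g=cv2.inRange(hsv,(45,90,30),(85,255,200))
for n,(u0,v0,u1,v1),ctr in [("sensor",(325,139,386,198),(604.2,-9.4)),("relay",(268,200,313,268),(449.6,147.3)),("driver",(388,140,441,195),(604.3,-153)),("power",(266,140,318,202),(602.4,147.2))]:
    v,u=np.nonzero(g[v0:v1,u0:u1]); w=onplane(c,np.c_[u+u0,v+v0],8.4).astype(np.float32)
    r=cv2.minAreaRect(w); Z=world(c)[v+v0,u+u0]; A=np.c_[Z[:,:2]-Z[:,:2].mean(0),np.ones(len(Z))]; k=np.isfinite(Z[:,2])&(Z[:,2]<14)
    print(n,np.round(np.array(r[0])-ctr,1),np.round(r[1],1),round(r[2],1),"z",np.median(Z[k,2]).round(1),"tilt",np.linalg.lstsq(A[k],Z[k,2],rcond=None)[0][:2].round(3))
a=im[135:275,195:455]; b=s["image"][130:270,200:380]
cv2.imwrite("pics/t8.png",cv2.resize(np.hstack([a,b]),None,fx=1.8,fy=1.8,interpolation=cv2.INTER_CUBIC))
```

```text
** On entry to DLASCL parameter number  4 had an illegal value
 ** On entry to DLASCL parameter number  4 had an illegal valueTraceback (most recent call last):
  File "<stdin>", line 7, in <module>
    x, resids, rank, s = _umath_linalg.lstsq(a, b, rcond,
                         ~~~~~~~~~~~~~~~~~~~^^^^^^^^^^^^^
                                             signature=signature)
                                             ^^^^^^^^^^^^^^^^^^^^
    raise LinAlgError("SVD did not converge in Linear Least Squares")
numpy.linalg.LinAlgError: SVD did not converge in Linear Least Squares
```

Run:
```python
from ray import *
c=grab("top"); s=grab("side"); im=c["image"]; W=world(c)
a=im[135:275,195:455]; b=s["image"][130:270,200:380]
cv2.imwrite("pics/t8.png",cv2.resize(np.hstack([a,b]),None,fx=1.8,fy=1.8,interpolation=cv2.INTER_CUBIC))
hsv=cv2.cvtColor(im,cv2.COLOR_BGR2HSV); g=cv2.inRange(hsv,(45,90,30),(85,255,200))
for n,(u0,v0,u1,v1),ctr in [("sensor",(325,139,386,198),(604.2,-9.4)),("relay",(268,200,313,268),(449.6,147.3)),("driver",(388,140,441,195),(604.3,-153)),("power",(266,140,318,202),(602.4,147.2))]:
    v,u=np.nonzero(g[v0:v1,u0:u1])
    if len(v)<20: print(n,"hidden"); continue
    r=cv2.minAreaRect(onplane(c,np.c_[u+u0,v+v0],8.4).astype(np.float32))
    Z=W[v+v0,u+u0]; Z=Z[np.isfinite(Z[:,2])]; Z=Z[Z[:,2]<14]; A=np.c_[Z[:,:2]-Z[:,:2].mean(0),np.ones(len(Z))]
    print(n,np.round(np.array(r[0])-ctr,1),np.round(r[1],1),round(r[2],1),"z",np.median(Z[:,2]).round(1),"tilt",np.linalg.lstsq(A,Z[:,2],rcond=None)[0][:2].round(3))
```

```text
sensor [-0.2  1.8] [72.5 71.8] 42.4 z 9.6 tilt [ 0.008 -0.001]
relay [0.6 1.2] [94.1 28.6] 3.5 z 9.9 tilt [-0.011  0.006]
driver [-0.4  0.9] [60.6 61.1] 82.5 z 9.7 tilt [-0.006 -0.002]
power [1.9 2.3] [79.4 46.6] 6.4 z 9.9 tilt [0.005 0.006]
```

View pics/t8.png

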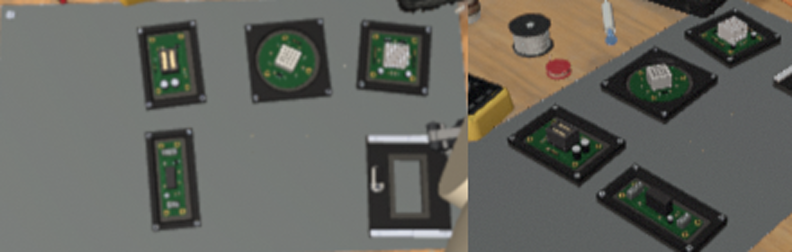

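All four boards lie level and centred (within 3 mm) in their nests: power (172,65), sensor (288,60), driver (396,57) and relay (172,180). The arm is clear, so I'm handing in.

```bash
python3 -c "
from rig import finish_job; print(finish_job())"
```

```text
the job is handed in; nothing more can be done
None
```

The job is handed in: the tab was swung clear before its board was lifted, and my last measurement showed all four boards level in their own nests, each within 3 mm of centre and the arm clear; the judged result was not reported back.

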